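# Back the comparator pump off one ratchet notch

### The arm

A 7-joint arm with a two-finger parallel gripper is mounted at the origin on the work surface. World frame = base frame: x ahead of the robot, y to its left, z up, the work surface at z = 0. Lengths are in m, angles in rad, forces in N, time in s.
With the tool pointing down it reaches from about 0.425 to 0.925 m from the base axis. Payload 6.8 kg.
Tool frame: the origin (TCP) lies on the centre line of the jaws, within the pads' length; the fingertips stand bot.finger_overhang ahead of it and the grasp point (between the pads) lies 3 mm ahead of it (bot.finger_overhang is the distance from the TCP to the fingertips, in m); z points along the fingers, y is the direction in which the jaws open and shut (so a half turn about z gives the same grasp; the last joint's range is limited). The gripper opens to 85 mm and grips with 20 to 120 N. Pads are 22 mm wide; open, the fingers measure 114 mm over their backs; the gripper's body (76 mm by 85 mm) begins 54 mm behind the grasp point. The pads swing forward as they close: fully open they stand 13 mm farther back than shut.
Start: joints at [1.239, 0.477, 0.022, 1.555, -0.011, 1.109, -0.083], TCP at [0.15, -0.658, 0.253] pointing down, gripper open.
Joint ranges: [-2.96, 2.96], [-0.34, 2.1], [-1.41, 1.46], [0.24, 2.44], [-1.37, 4.51], [0.17, 1.92], [-2.96, 2.96]. Speed limits (rad/s): [2.39, 2.39, 3.14, 3.14, 3.14, 3.14, 3.14].

### API

Orientations are given as a unit quaternion [w, x, y, z].
In Python, from station import bot gives the robot as it stands.
- The arm moves only by the tool drive_tool, never from a script. Its argument "increments" is text: rows parted by semicolons, each of 4 numbers parted by spaces: the shift along the world's x, y, z in m, then the turn about the world's z in rad. In form: tx ty tz spin; .... A call has 1 to 12 rows; each row shifts and turns the commanded pose from where the row before left it; what a row does not reach is not made up. A row lasts 1/12 s, in which the tool goes at most 41.7 mm and 7.16 degrees, less where a joint would pass 70% of its speed; a pose out of reach is approached as far as the arm can. A call is refused whole if a number of a shift passes 0.0417 or a number of a turn 0.125, either way. A call with a gripper value outside its range is refused whole. "grip" is the opening, from 0 (shut) to 1 (fully open), set as the call begins (left out, the last holds). The fingers move at their own pace and stop on an object; "squeeze" is the grip in N (left out, the last holds). Time passes only in rows, so rows that do not move let the fingers close. It gives the time, the measured TCP pose, the force and the opening at its end, in the units of the state.
- bot.get_obs(): the state, without advancing time (a new reading comes with each control period).
- bot.read_camera(name): name is "side" or "top"; returns the picture (384x512x3 uint8, red, green, blue); there is no depth.
- bot.calibration(name): a dict with "fx", "fy", "cx", "cy" (pixels), "camera_from_world" (4x4, takes a point from world to camera coordinates). Camera axes: x right, y down, z forward; pixel columns grow to the right and rows downward; lengths in m; the calibration is good to about 2 mm. A picture is of the moment at which its call begins. calibration takes no time and is no camera call.
- bot.hand_in(): hands the job in, once; it reports no verdict.
The state is a dict: "t": time; "q": joint angles; "joint_vel": joint speeds; "joint_torque": joint torques, N m; "eef_pos": TCP position; "tool_rot": TCP orientation; "contact_force": force on the tool from outside, world axes, zero at the start; "torque": the same for the moment, N m; "gripper_width": opening from 0.0 (shut) to 1.0 (fully open).
Only numpy, scipy, OpenCV 4.12 (cv2) and the standard library are available. Lean on these libraries where they do the work, as an engineer would, in place of code of your own. Each camera call takes 0.05 s, during which the arm holds its last target.

### The job

The hand pump of the gauge comparator stands one notch too high. With a fingertip, gently lift the red-balled ratchet pawl out of the teeth until it falls over and stays clear, push the star handle backward (its top away from the robot) one notch and no further, then tip the pawl back so that it sits fully home behind the next tooth. Pinch or pick up nothing, keep off the two gauges, and leave everything else on the bench where it is.

Things in the scene. Friction and masses are not known exactly. Their poses are not given: they have to be found in the camera images.
- comparator: Bench gauge comparator, fixed: cast base (own x -80 to +110 mm, own y -370 to +15 mm, top 26 mm up), pump barrel along own y, two gauges, and at the +y end ratchet wheel and star handle. Origin on the bench under the ratchet wheel's centre; own z up, own +x away from the robot (yaw within 0.32 rad). Wheel axis along own y, 120 mm up.
- pump_wheel (a joint): Angle (rad) of ratchet wheel and star handle, one body. Shrinks as it is pushed back (top to own +x). One notch is 0.524; starts between 0.04 and 0.12. With the pawl home a tooth bears on its nose at 0 and stops it; one notch back, at -0.524. Pushed past that with the pawl up, the pawl would land on a tooth tip. Friction 0.4 N m: 5 N at a ball moves it; stays where left.
- push_ball (a point): Centre of the uppermost ball of the star handle: four arms, black 28 mm balls on 11 mm bars, centres 90 mm from the axis, in the plane own y +66 mm. At joint 0 it leans 15 degrees to the robot's side (own x -23 mm, 207 mm up), one notch back 15 degrees beyond upright. The ratchet wheel is 104 mm dia, 12 teeth, at own y 0, 14 mm wide.
- pawl (a joint): Angle (rad) of the steel pawl on its bracket pin (along own y, own x +72 mm, 121 mm up). 0: nose home; lying on a tooth's sloped back it reads up to 0.25, less the nearer a tooth is to bearing on it. Grows as it is lifted over to own +x; past about 0.75 it falls over and rests on its stop at 1.10. Pushed back below 0.65 it falls into the teeth. 90 g, under 1 N moves it.
- pawl_ball (a point): Centre of the red 20 mm ball on the pawl's 8 mm finger stem, 95 mm from the pin, in the wheel's plane (own y 0). Home: own x +24 mm, 204 mm up; below it the teeth reach 172 mm up. It arcs over the pin (highest 216 mm) to own +x; on the stop it is at own x +124 mm, 201 mm up. The bracket below stays under 150 mm.
- test_gauge: Brass pressure gauge with a cracked bezel on the comparator, 100 mm dia, 30 mm deep; origin at the dial centre, own z out of the dial (30 degrees up from level, toward the robot). Its rim reaches 265 mm above the bench. Keep off.
- master_gauge: Black master gauge beside it, same size and origin; its needle follows the wheel and comes to the red mark when the wheel is one notch back. Keep off.
- ring_large: Loose steel ring gauge, 68 mm outside, 44 mm bore, 20 mm high; origin under its centre. Leave.
- ring_small: Loose steel ring gauge, 50 mm outside, 28 mm bore, 16 mm high; origin under its centre. Leave.
- dial_indicator: Loose chrome dial indicator lying on its back, 57 mm dia, 24 mm high, plunger to own +x (76 mm long); origin under the dial. Leave.
- test_weight: Loose cast iron test weight with knob, 72 mm dia, 66 mm high, about 0.9 kg; origin under its centre. Leave.
- pine_case: Closed pine case with brass latch, 134 x 204 x 70 mm; origin under its centre. Leave.
- spanner: Loose steel spanner 170 mm long, lying just beyond the comparator's base (own x about +160 mm, own y about -185 mm). Leave.
- adapter: Loose brass hexagon adapter, 34 mm high, standing on the comparator's base (own x about +70 mm, own y about -118 mm). Leave.

How it is judged:
By the outcome, as a careful person would: the job done as asked, in the order asked, and still so for the second after the job is handed in, with the robot touching nothing.
It also fails if it takes over 56 s, if anything falls off the work surface, if the arm or the gripper's body presses on something with over 40 N, if the wrist force passes 120 N, or if a joint passes its speed limit or range.

## Working session

There is one attempt and no reset: what is moved stays moved. The work goes in short steps, Python scripts to look and compute and a tool call to move; the robot and the scene stay as the last step left them, time stands still between calls to the robot, and variables do not carry over. Pictures are saved under pics/ and viewed, and the job is handed in when it is done.

Besides the shell and the picture viewer there is one more tool, called after "Emit:" by a JSON object that holds its "method" and its "body". drive_tool: Moves the arm, as the interface text tells. Its arguments: {"type":"object","properties":{"increments":{"type":"string"},"grip":{"type":"number"},"squeeze":{"type":"number"}},"required":["increments"]}

```bash
ls; mkdir -p pics; python3 - <<'E'
from station import bot
import cv2
o=bot.get_obs()
for k in o: print(k,o[k])
print(bot.finger_overhang)
for n in("side","top"):
    im=bot.read_camera(n); cv2.imwrite(f"pics/{n}0.png",im[:,:,::-1])
    c=bot.calibration(n); print(n,c)
E
```

```text
pics
t 0.0
q [ 1.23888583  0.4778129   0.02232366  1.55648207 -0.01148572  1.10929737
 -0.08308451]
joint_vel [-0.00042095  0.00138227  0.00106254 -0.00047864  0.00150993  0.00085876
  0.00107493]
joint_torque [ 7.21447268e-04 -5.96455836e+01  1.60916727e+00 -2.81193835e+01
  1.27077903e-02  9.23201675e-03  4.02650210e-05]
eef_pos [ 0.1496805  -0.65761226  0.25230387]
tool_rot [-9.19029226e-04  9.93741497e-01  1.11700317e-01 -1.76477654e-04]
contact_force [0.63771275 0.03618612 0.54455407]
torque [ 0.03405055  0.06000706 -0.03058628]
gripper_width 1.0000363757225308
0.022
side {'fx': 374.85278240862857, 'fy': 374.85278240862857, 'cx': 257.9683923824625, 'cy': 189.1234682704486, 'camera_from_world': array([[-0.88642889, -0.4624313 ,  0.02002761,  0.47637998],
       [-0.27035563,  0.4821504 , -0.83332996,  0.27034039],
       [ 0.37570154, -0.74410233, -0.55241295,  1.30551977],
       [ 0.        ,  0.        ,  0.        ,  1.        ]])}
top {'fx': 451.8028433739001, 'fy': 451.8028433739001, 'cx': 257.97406142411313, 'cy': 194.24741696102677, 'camera_from_world': array([[-0.01639006, -0.99984191,  0.00689307, -0.03363302],
       [-0.99468866,  0.01560417, -0.10173973,  0.56734989],
       [ 0.10161608, -0.00852398, -0.99478717,  1.43516163],
       [ 0.        ,  0.        ,  0.        ,  1.        ]])}
```

View pics/side0.png

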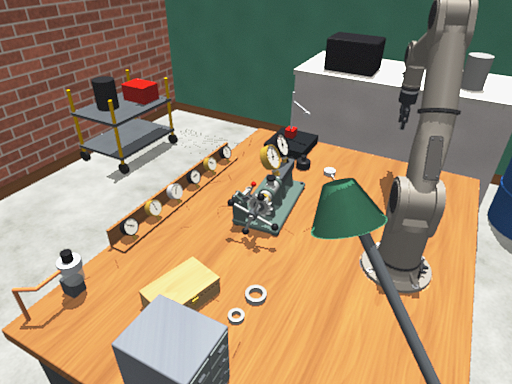

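View pics/top0.png

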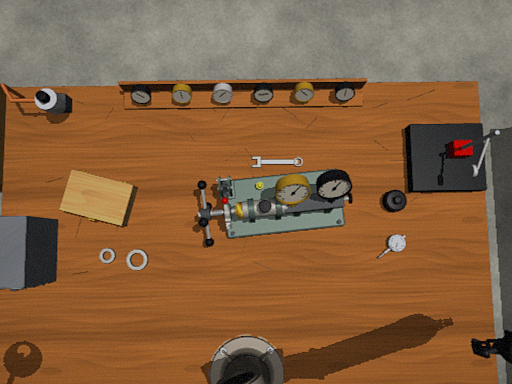

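```bash
python3 - <<'E'
import cv2
a=cv2.imread("pics/side0.png")[165:245,210:310]; b=cv2.imread("pics/top0.png")[160:260,180:290]
cv2.imwrite("pics/side0c.png",cv2.resize(a,None,fx=7,fy=7,interpolation=cv2.INTER_CUBIC))
cv2.imwrite("pics/top0c.png",cv2.resize(b,None,fx=6,fy=6,interpolation=cv2.INTER_CUBIC)[:600])
E
```

```text
(no output)
```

View pics/side0c.png

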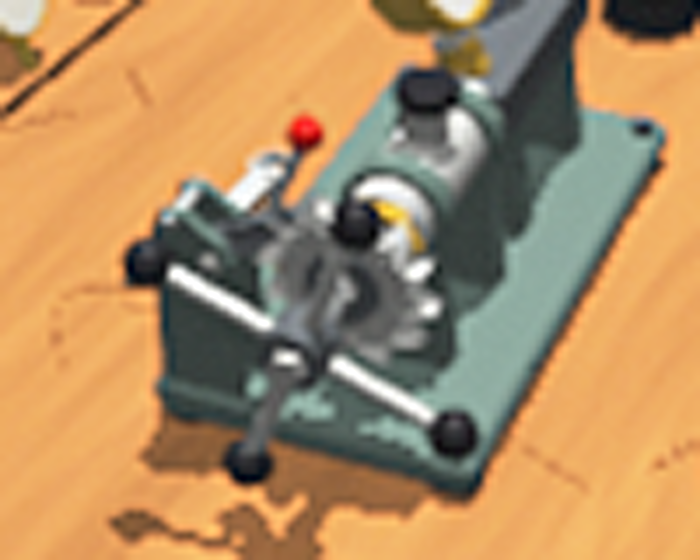

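View pics/top0c.png

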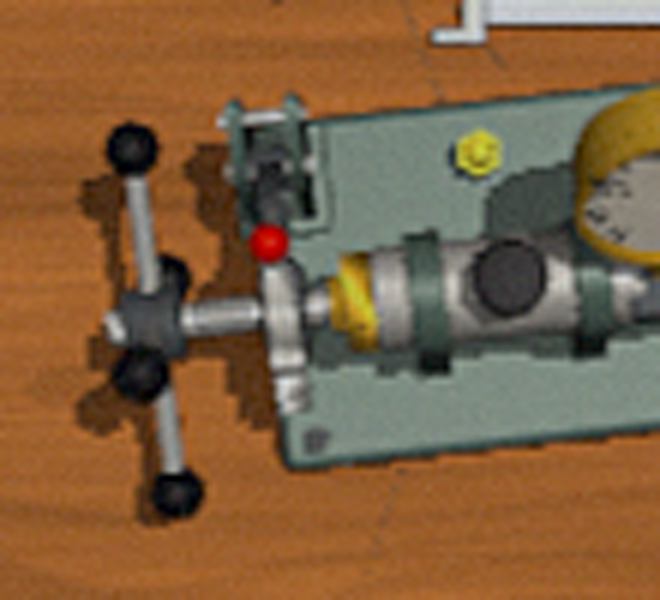

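Red ball at side (253.6,184.0) and top (225,200.5). The push ball is at side (261.2,196.8) and top (203.3,222.4). Next I fit the comparator pose to all the balls.

```bash
cat > h.py <<'E'
import numpy as np, cv2
from scipy.optimize import least_squares
from station import bot
C={n:bot.calibration(n) for n in("side","top")}
def proj(n,P):
    c=C[n];p=c["camera_from_world"][:3]@np.append(P,1)
    return np.array([c["fx"]*p[0]/p[2]+c["cx"],c["fy"]*p[1]/p[2]+c["cy"]])
def tri(s,t):
    r=least_squares(lambda P:np.r_[proj("side",P)-s,proj("top",P)-t],[.5,0,.2]); return r.x,r.fun
def own(v,P):
    c,s=np.cos(v[2]),np.sin(v[2]); return np.array([v[0]+c*P[0]-s*P[1],v[1]+s*P[0]+c*P[1],P[2]])
def arm(v,th,k):
    a=np.radians(15)+th+k*np.pi/2; return own(v,[-.09*np.sin(a),.066,.12+.09*np.cos(a)])
def pawl(v,p):
    a=-np.radians(30)+p; return own(v,[.072+.0955*np.sin(a),0,.121+.0955*np.cos(a)])
def S(u,w,off=(210,165),k=7): return np.array([(u+.5)/k-.5+off[0],(w+.5)/k-.5+off[1]])
def crop(n,name,off,sz,k):
    im=bot.read_camera(n)[off[1]:off[1]+sz[1],off[0]:off[0]+sz[0],::-1]
    cv2.imwrite("pics/"+name,cv2.resize(im,None,fx=k,fy=k,interpolation=cv2.INTER_CUBIC))
E
python3 - <<'E'
from h import *
s={'r':S(305,133),0:S(358,222),3:S(148,262),1:S(452,433),2:S(248,462)}
t={k:S(*p,off=(180,160),k=6) for k,p in {'r':(270,243),0:(140,374),3:(133,150),1:(177,493)}.items()}
for k in t: print(k,tri(s[k],t[k]))
def f(v):
    e=[]
    for n,d in(("side",s),("top",t)):
        for k in d: e.append(proj(n,pawl(v,v[4]) if k=='r' else arm(v,v[3],k))-d[k])
    return np.concatenate(e)
r=least_squares(f,[.5,.1,0,.08,.1]); print(r.x,np.round(r.fun,2),np.sqrt(np.diag(np.linalg.inv(r.jac.T@r.jac))))
v=r.x; np.save("v.npy",v)
print("ball",arm(v,v[3],0),"goal",arm(v,-.524,0),"pawl",pawl(v,v[4]),pawl(v,1.1),"wheel",own(v,[0,0,.12]))
E
```

```text
r (array([0.53348126, 0.05393093, 0.20654704]), array([ 0.023561  ,  0.00343288, -0.00775059, -0.01707907]))
0 (array([0.47202592, 0.11525763, 0.2086531 ]), array([-0.1599967 , -0.0209477 ,  0.05370121,  0.12181195]))
3 (array([0.58594572, 0.12508036, 0.15101304]), array([ 0.07135408,  0.01262397, -0.02595314, -0.05390924]))
1 (array([0.41675221, 0.1100371 , 0.0941703 ]), array([ 0.1834826 ,  0.01905998, -0.06136984, -0.14705098]))
[0.50734435 0.05131984 0.08768848 0.06541632 0.02907675] [-0.05  0.28 -0.27  0.64  0.04  0.37  0.22  0.64 -0.02  0.33  0.12 -0.12
  0.45 -0.09  0.24 -0.14  0.18 -0.12] [0.00186498 0.00124216 0.02019422 0.01884419 0.03125222]
ball [0.47274878 0.11453297 0.20522468] goal [0.52480329 0.11910929 0.20692397] pawl [0.53391652 0.05365591 0.20505869] [0.63091621 0.06218353 0.20107001] wheel [0.50734435 0.05131984 0.12      ]
```

Emit:
{"method": "drive_tool", "body": {"increments": "0.015 0 0.035 -0.034; 0.015 0 0.035 -0.034; 0.015 0 0.035 -0.034; 0.015 0 0.035 -0.034; 0.03 0.026 0 0; 0.03 0.026 0 0; 0.03 0.026 0 0; 0.03 0.026 0 0; 0.03 0.026 0 0; 0.03 0.026 0 0; 0.03 0.026 0 0; 0.03 0.026 0 0", "grip": 0, "squeeze": 20}}

```text
t: 1.1
eef_pos: [0.4508, -0.4486, 0.393]
tool_rot: [-0.0, 0.999, 0.044, -0.0]
contact_force: [-0.5, 0.2, 0.8]
gripper_width: -0.001
```

Emit:
{"method": "drive_tool", "body": {"increments": "0.004 0.035 0 0; 0.004 0.035 0 0; 0.004 0.035 0 0; 0.004 0.035 0 0; 0.004 0.035 0 0; 0.004 0.035 0 0; 0.004 0.035 0 0; 0.004 0.035 0 0; 0.004 0.035 0 0; 0.004 0.035 0 0; 0.004 0.035 0 0; 0 0.035 0 0"}}

```text
t: 2.1
eef_pos: [0.4938, -0.0285, 0.393]
tool_rot: [-0.0, 0.999, 0.044, -0.0]
contact_force: [1.0, -0.3, 1.7]
gripper_width: -0.002
```

Emit:
{"method": "drive_tool", "body": {"increments": "0 0.03 0 0; 0 0.03 0 0; 0 0.018 0 0; 0 0 -0.03 0; 0 0 -0.03 0; 0 0 -0.03 0; 0 0 -0.025 0; 0 0 0 0; 0 0 0 0"}}

```text
t: 2.85
eef_pos: [0.493, 0.0476, 0.2776]
tool_rot: [0.0, 0.999, 0.044, -0.002]
contact_force: [0.3, -0.5, 0.3]
gripper_width: 0.004
```

```bash
python3 - <<'E'
from h import *
o=bot.get_obs(); print(o['eef_pos'],o['contact_force'],o['t'])
crop("side","s1.png",(200,120),(110,125),5);crop("top","t1.png",(180,150),(110,110),5)
v=np.load("v.npy");print("own rel",o['eef_pos']-own(v,[0,0,0]))
for z in(0,-.022): print(proj("side",o['eef_pos']+[0,0,z]),proj("top",o['eef_pos']+[0,0,z]))
E
```

```text
[0.49304211 0.04764057 0.2776108 ] [ 0.30664019 -0.4734156   0.33740222] 2.85
own rel [-0.01430224 -0.00367927  0.2776108 ]
[264.55090112 168.58704253] [225.29190989 212.72252644]
[264.36434005 174.00659275] [225.81747135 213.21572948]
```

View pics/s1.png

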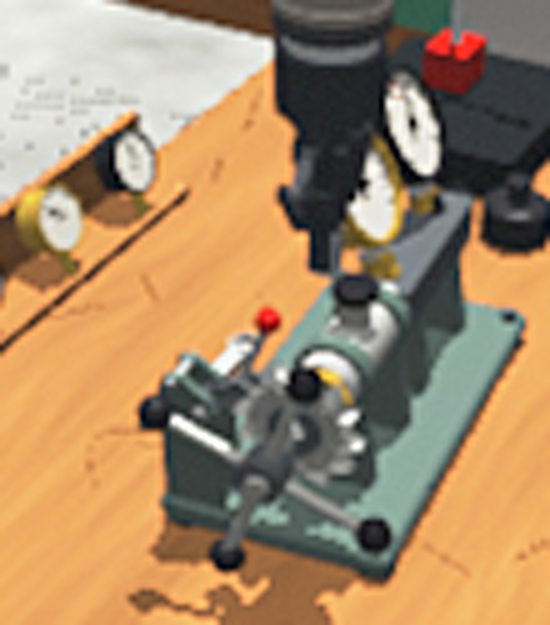

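View pics/t1.png

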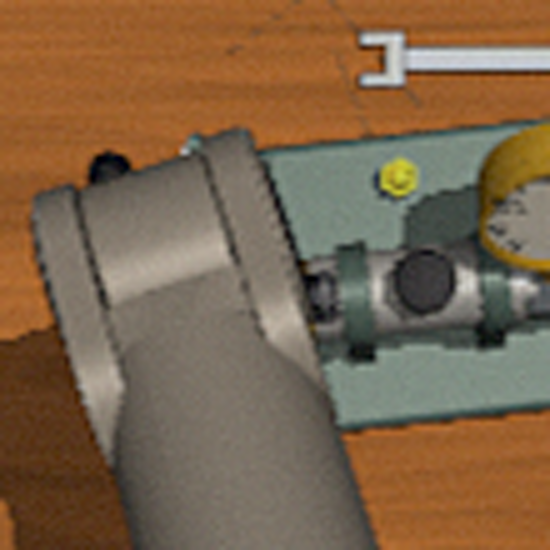

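Fingertip at side (264,174), which matches the prediction, so the 22 mm overhang holds. I lower it in front of the red ball.

Emit:
{"method": "drive_tool", "body": {"increments": "0 0.003 -0.02 0; 0 0 -0.02 0; 0 0 -0.02 0; 0 0 0 0; 0 0 0 0; 0 0 0 0; 0 0 0 0"}}

```text
t: 3.53
eef_pos: [0.4951, 0.0511, 0.2203]
tool_rot: [-0.0, 0.999, 0.044, 0.002]
contact_force: [-0.1, 0.3, 0.5]
gripper_width: 0.002
```

```bash
python3 - <<'E'
from h import *
crop("side","s2.png",(200,120),(110,125),5)
print(bot.get_obs()['eef_pos'],bot.get_obs()['contact_force'])
E
```

```text
[0.49489951 0.05100108 0.22002596] [ 0.07852432  0.38046579 -0.2746986 ]
```

View pics/s2.png

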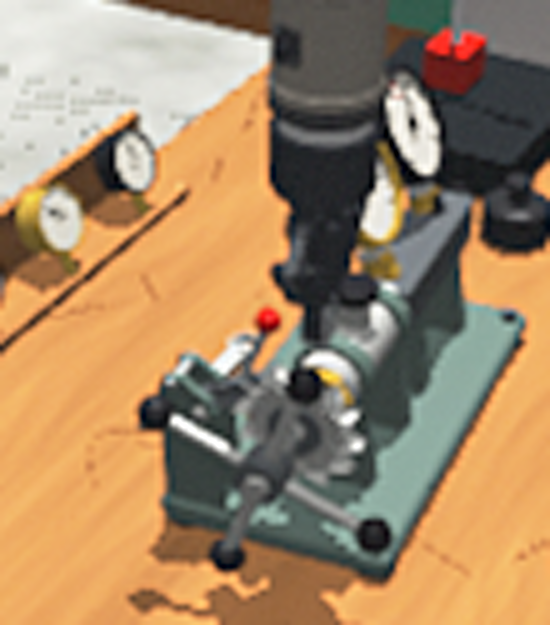

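Tip is at (315,335) in the crop, on the robot side of the red ball. Now I push it over gently.

Emit:
{"method": "drive_tool", "body": {"increments": "0.006 0.0005 0 0; 0.006 0.0005 0 0; 0.006 0.0005 0 0; 0.005 0.0005 0 0; 0.005 0.0005 0 0; 0.005 0.0005 0 0; 0.005 0.0005 0 0; 0.005 0.0005 0 0; 0.005 0.0005 0 0; 0.005 0.0005 0 0; 0.005 0.0005 0 0; 0.005 0.0005 0 0"}}

```text
t: 4.58
eef_pos: [0.5573, 0.0568, 0.2183]
tool_rot: [0.0, 0.999, 0.044, 0.0]
contact_force: [-0.5, 0.4, 0.7]
gripper_width: 0.003
```

Emit:
{"method": "drive_tool", "body": {"increments": "0.005 0.0005 0 0; 0.005 0.0005 0 0; 0.005 0.0005 0 0; 0.005 0.0005 0 0; 0.004 0 0 0; 0.003 0 0 0; 0 0 0 0; 0 0 0 0; 0 0 0 0"}}

```text
t: 5.33
eef_pos: [0.5836, 0.0588, 0.2182]
tool_rot: [0.0, 0.999, 0.044, -0.0]
contact_force: [0.1, 0.3, 0.0]
gripper_width: -0.001
```

```bash
python3 - <<'E'
from h import *
crop("side","s3.png",(200,120),(110,125),5)
print(bot.get_obs()['eef_pos'],bot.get_obs()['contact_force'])
v=np.load("v.npy")
for p in (.6,.75,.9,1.1): print(p,(proj("side",pawl(v,p))-[200,120])*5, pawl(v,p))
E
```

```text
[0.58359107 0.05879795 0.21830319] [ 0.1073185  -0.420193    0.58824887]
0.6 [199.12489736 290.24383073] [0.58632893 0.05826369 0.21622141]
0.75 [181.5408835  288.53238908] [0.60042243 0.0595027  0.21406289]
0.9 [164.74020424 289.40061433] [0.61403635 0.06069955 0.20981438]
1.1 [144.23855936 294.46219254] [0.63091621 0.06218353 0.20107001]
```

View pics/s3.png

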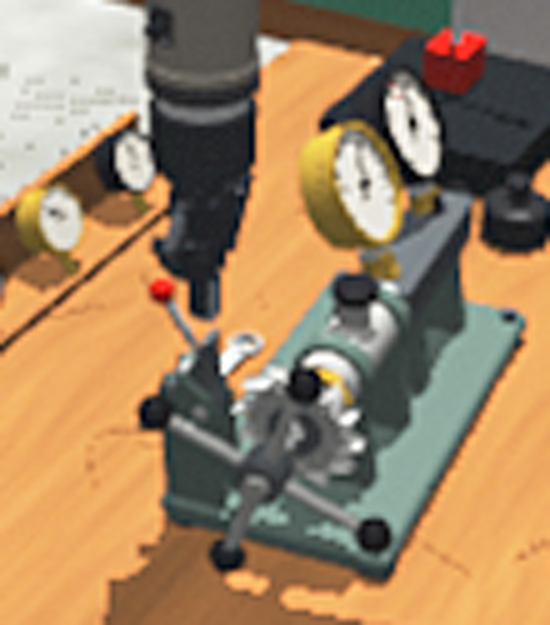

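The red ball is at (162,290), p≈0.92, so it may still be falling. I wait a few rows while backing off.

Emit:
{"method": "drive_tool", "body": {"increments": "-0.005 0 0 0; -0.005 0 0 0; -0.005 0 0 0; 0 0 0 0; 0 0 0 0; 0 0 0 0"}}

```text
t: 5.88
eef_pos: [0.5689, 0.0588, 0.2185]
tool_rot: [0.0, 0.999, 0.044, 0.0]
contact_force: [0.2, -0.0, -0.7]
gripper_width: -0.005
```

```bash
python3 - <<'E'
from h import *
crop("side","s4.png",(200,120),(110,125),5)
print(bot.get_obs()['eef_pos'],bot.get_obs()['contact_force'])
E
```

```text
[0.56896195 0.05877408 0.21844266] [ 0.15693196 -0.25495455  0.4501846 ]
```

View pics/s4.png

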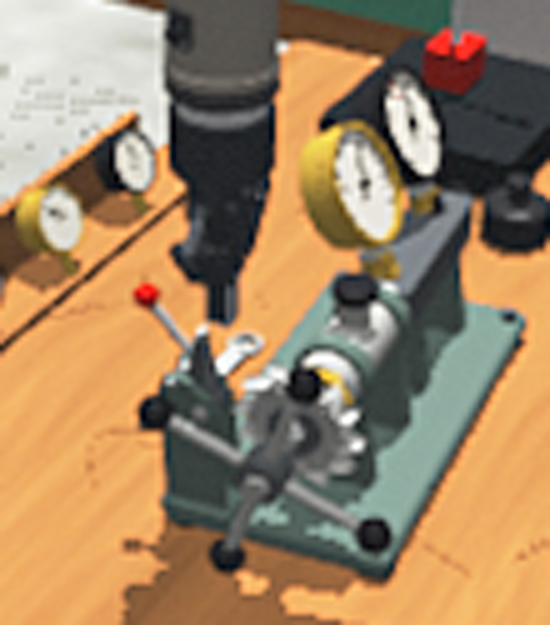

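Pawl rests on its stop (ball at (147,294), predicted (144,294) for 1.10). Now I move to the star handle.

Emit:
{"method": "drive_tool", "body": {"increments": "0 0 0.036 0; 0 0 0.036 0; -0.027 0.004 0 0; -0.027 0.004 0 0; -0.027 0.01 0 0; -0.027 0.015 0 0; -0.026 0.02 0 0; 0 0 0 0; 0 0 -0.03 0; 0 0 -0.025 0; 0 0 -0.018 0; 0 0 0 0"}}

```text
t: 6.93
eef_pos: [0.4329, 0.111, 0.2143]
tool_rot: [0.001, 0.999, 0.044, -0.003]
contact_force: [-1.2, 0.6, -0.1]
gripper_width: -0.003
```

```bash
python3 - <<'E'
from h import *
crop("side","s5.png",(200,120),(110,125),5)
print(bot.get_obs()['eef_pos'],bot.get_obs()['contact_force'])
E
```

```text
[0.43391566 0.11152025 0.21612204] [ 0.59796029 -0.47293332  0.53715531]
```

View pics/s5.png

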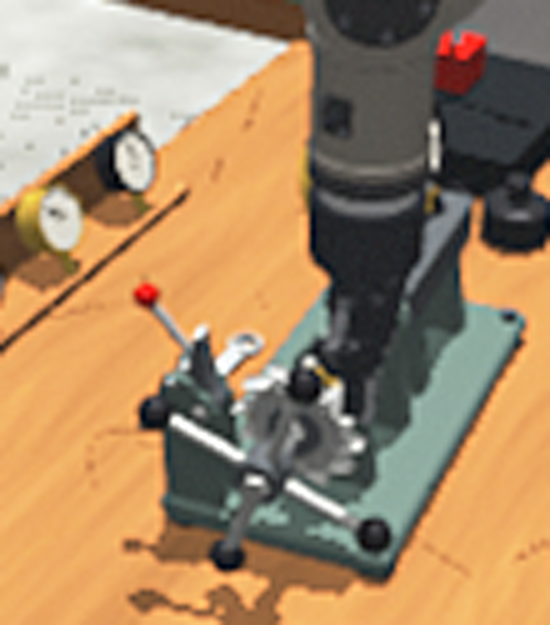

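Emit:
{"method": "drive_tool", "body": {"increments": "0.006 0.001 0 0; 0.006 0.001 0 0; 0.005 0.001 0 0; 0.005 0.001 0 0; 0.005 0.001 0 0; 0.005 0 0 0; 0.005 0 0 0; 0.005 0 0 0; 0.005 0 0 0; 0.004 0 0 0; 0 0 0 0; 0 0 0 0"}}

```text
t: 7.98
eef_pos: [0.4868, 0.117, 0.2179]
tool_rot: [-0.0, 0.999, 0.044, 0.001]
contact_force: [-0.4, -0.1, -0.1]
gripper_width: 0.001
```

```bash
python3 - <<'E'
from h import *
crop("side","s6.png",(210,165),(100,80),7);crop("top","t6.png",(180,150),(180,110),4)
print(bot.get_obs()['eef_pos'],bot.get_obs()['contact_force'])
E
```

```text
[0.4865717  0.11686781 0.2177295 ] [-0.26671263  0.59789691  0.41324835]
```

View pics/s6.png

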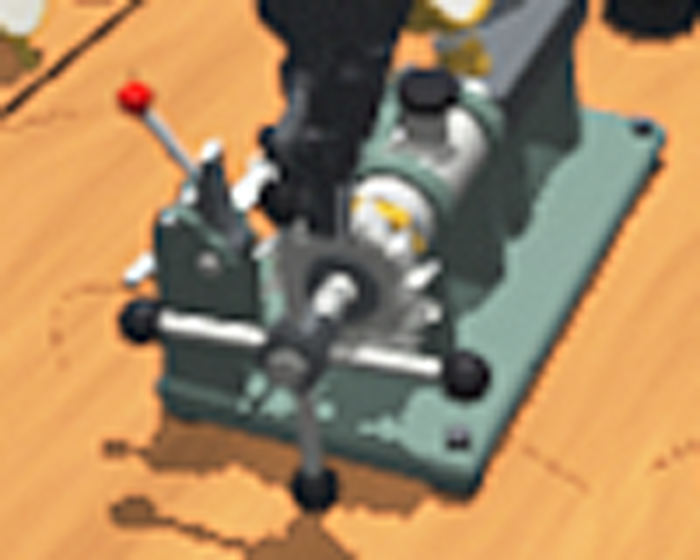

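View pics/t6.png

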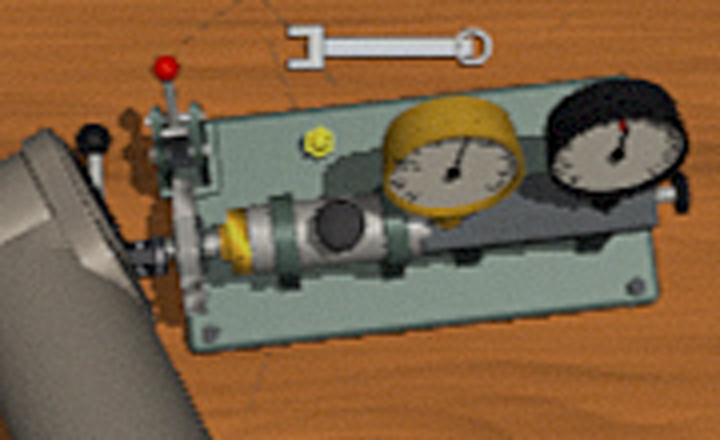

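```bash
cat > fit.py <<'E'
from h import *
def fit(s,off=(210,165),k=7):
    v=np.load("v.npy"); s={a:S(*b,off=off,k=k) for a,b in s.items()}
    # side only: th and a common pixel offset
    f=lambda p:np.concatenate([proj("side",arm(v,p[0],a))+p[1:]-s[a] for a in s])
    r=least_squares(f,[-.3,0,0]); print("th",r.x,np.round(r.fun,2)); return r.x[0]
E
python3 - <<'E'
from fit import *
fit({3:(148,262),1:(452,433),2:(248,462),0:(358,222)})
fit({3:(148,262),1:(452,433),2:(248,462)})
fit({3:(140,320),1:(465,374),2:(314,489)})
crop("top","m7.png",(305,160),(60,50),12)
import cv2
c=cv2.imread("pics/top0.png")[160:210,305:365];cv2.imwrite("pics/m0.png",cv2.resize(c,None,fx=12,fy=12,interpolation=cv2.INTER_CUBIC))
E
```

```text
th [ 0.06497082  0.00804523 -0.49199167] [ 0.04 -0.12  0.23  0.14  0.   -0.16 -0.28  0.14]
th [ 0.05918746 -0.12825502 -0.46941198] [-0.13  0.    0.14  0.06 -0.01 -0.07]
th [-0.3781888  -0.20839999 -0.42348673] [ 0.16  0.13 -0.23  0.17  0.06 -0.3 ]
```

View pics/m7.png

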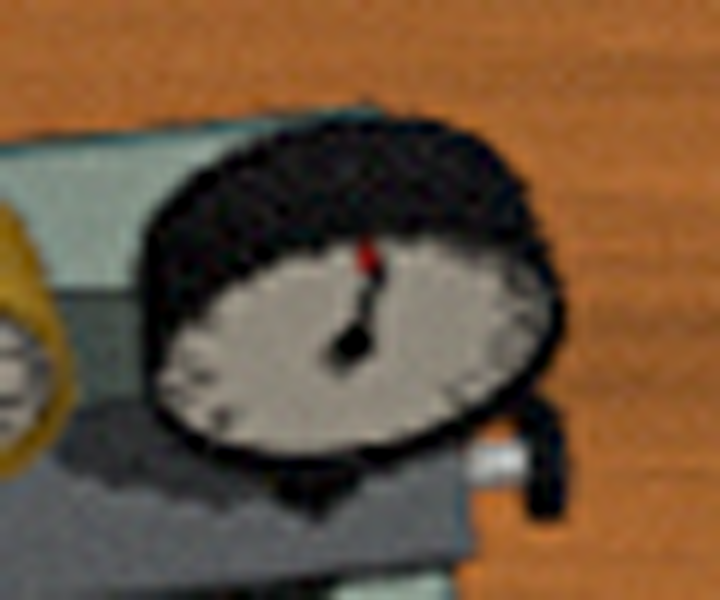

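View pics/m0.png

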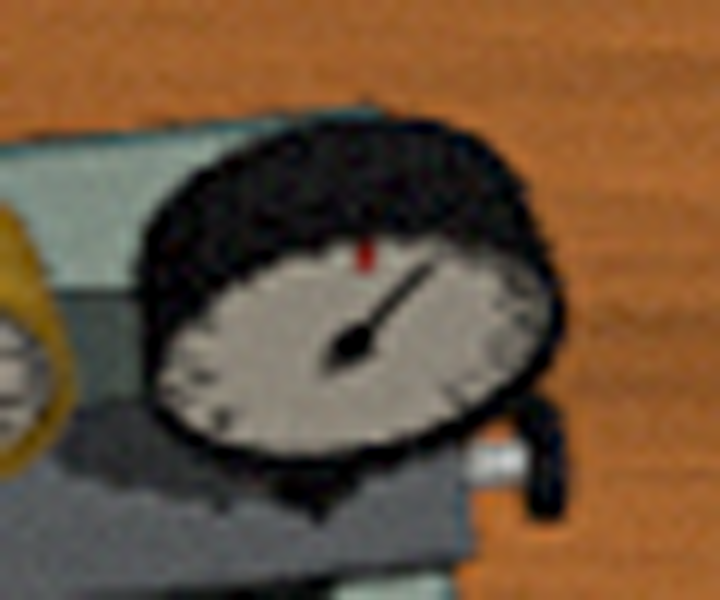

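Wheel at −0.38 by the ball fit, and the contact geometry gives the same value (−0.376). The needle is nearing the red mark. Another 9 mm.

Emit:
{"method": "drive_tool", "body": {"increments": "0.003 0.0003 0 0; 0.003 0.0003 0 0; 0.002 0 0 0; 0.001 0 0 0; 0 0 0 0; 0 0 0 0; 0 0 0 0; 0 0 0 0"}}

```text
t: 8.8
eef_pos: [0.4949, 0.1175, 0.2173]
tool_rot: [-0.0, 0.999, 0.044, 0.0]
contact_force: [-2.6, 1.1, 1.9]
gripper_width: -0.007
```

```bash
python3 - <<'E'
from h import *
crop("side","s8.png",(210,165),(100,80),7);crop("top","m8.png",(305,160),(60,50),12)
print(bot.get_obs()['eef_pos'],bot.get_obs()['contact_force'])
E
```

```text
[0.49484738 0.11751338 0.21729904] [-2.62423457  0.0985799   0.66936266]
```

View pics/s8.png

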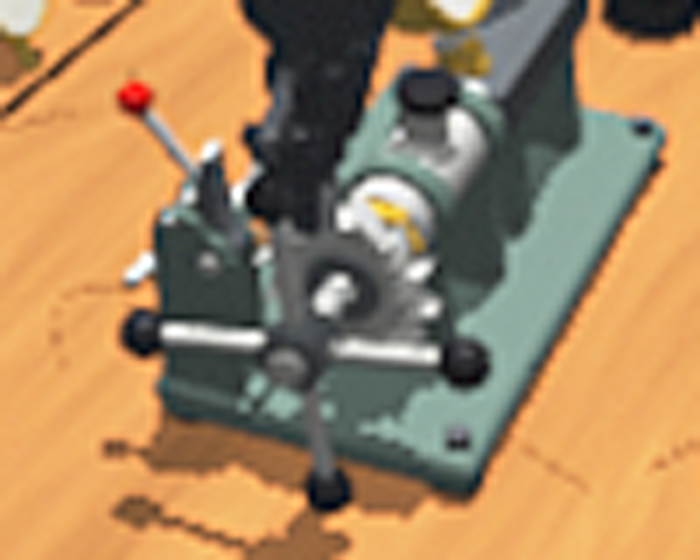

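View pics/m8.png

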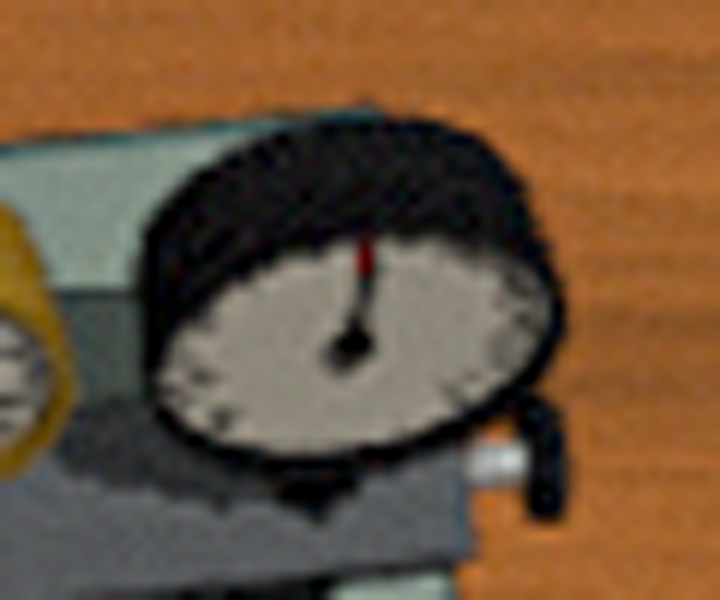

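```bash
python3 - <<'E'
from fit import *
fit({3:(142,333),1:(466,361),2:(328,490)})
# finer: needle angle on dial from m0,m7,m8 via dial plane homography-less: direction in dial axes
v=np.load("v.npy")
c=C["top"]["camera_from_world"][:3,:3]
ex=own([0,0,v[2]],[0,1,0])  # dial horizontal
n=own([0,0,v[2]],[-np.cos(np.pi/6),0,0])+[0,0,.5]; ey=np.cross(n,ex)
A=np.array([[c[0]@e,c[1]@e] for e in(ex,ey)]).T
for nm,d in(("m0",(430-350,265-343)),("m7",(378-350,275-343)),("m8",(368-350,275-343)),("red",(366-350,258-343))):
    w=np.linalg.solve(A,d); print(nm,np.arctan2(w[0],w[1]))
E
```

```text
th [-0.46302075 -0.0653796  -0.44710684] [ 0.36 -0.03 -0.45  0.21  0.09 -0.18]
m0 -2.51498256984829
m7 -2.8498589282938385
m8 -2.9374642014165984
red -2.983286178839294
```

All three cues agree on about −0.466. Another 3 mm takes it to about −0.50.

Emit:
{"method": "drive_tool", "body": {"increments": "0.001 0 0 0; 0.001 0 0 0; 0.001 0 0 0; 0 0 0 0; 0 0 0 0; 0 0 0 0; 0 0 0 0"}}

```text
t: 9.48
eef_pos: [0.4977, 0.1177, 0.2172]
tool_rot: [-0.0, 0.999, 0.044, -0.0]
contact_force: [-4.1, 2.1, 0.7]
gripper_width: 0.003
```

```bash
python3 - <<'E'
from h import *
crop("side","s9.png",(210,165),(100,80),7);crop("top","m9.png",(305,160),(60,50),12)
print(bot.get_obs()['eef_pos'],bot.get_obs()['contact_force'])
E
```

```text
[0.49773721 0.11759366 0.21721624] [-3.83985327  2.12310211 -1.38021158]
```

View pics/s9.png

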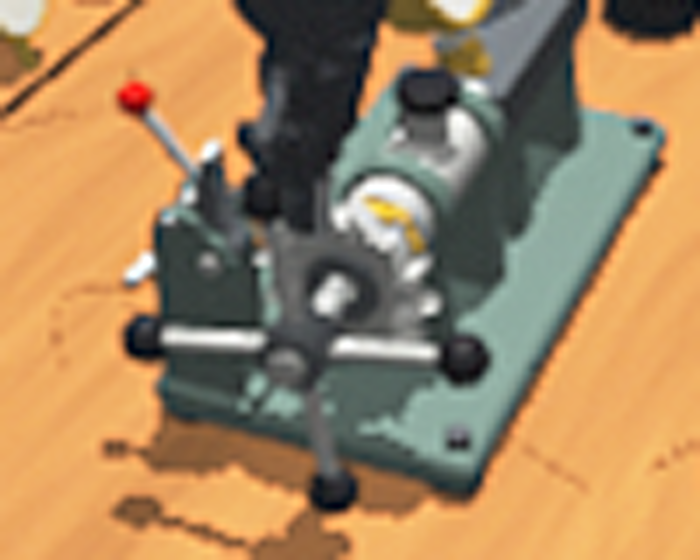

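View pics/m9.png

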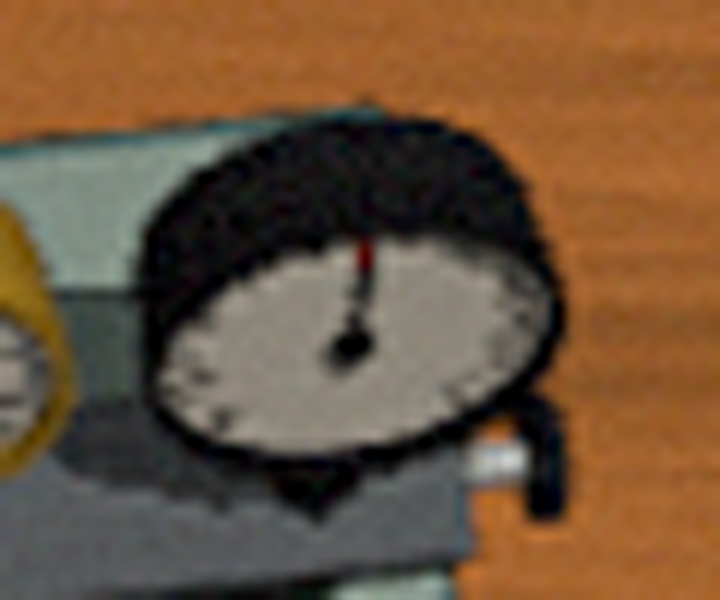

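Needle is on the mark. I back off and raise.

Emit:
{"method": "drive_tool", "body": {"increments": "-0.005 0 0 0; -0.01 0 0 0; -0.015 0 0 0; 0 0 0.035 0; 0 0 0.035 0; 0 0 0.035 0; 0 -0.03 0.02 0; 0 -0.03 0 0; 0 -0.03 0 0; 0 0 0 0; 0 0 0 0"}}

```text
t: 10.5
eef_pos: [0.4676, 0.0252, 0.3426]
tool_rot: [0.001, 0.999, 0.042, 0.001]
contact_force: [0.7, -0.1, 0.9]
gripper_width: 0.002
```

```bash
python3 - <<'E'
from fit import *
fit({3:(145,337),1:(465,357),2:(333,490)})
crop("side","s10.png",(210,165),(100,80),7);crop("top","t10.png",(180,150),(110,110),5)
print(bot.get_obs()['eef_pos'],bot.get_obs()['contact_force'])
E
```

```text
th [-0.49085505  0.05212468 -0.45879056] [ 0.2  -0.04 -0.3   0.17  0.11 -0.13]
[0.46764068 0.02784415 0.34245946] [-0.31370934  0.63189657 -0.22915214]
```

View pics/s10.png

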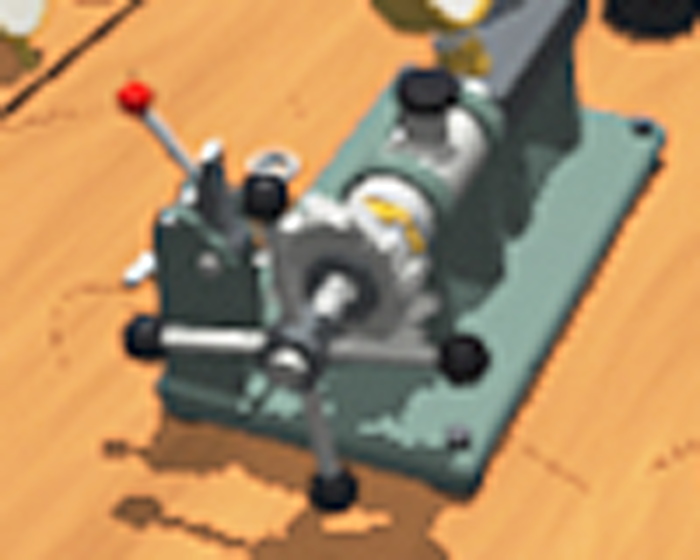

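View pics/t10.png

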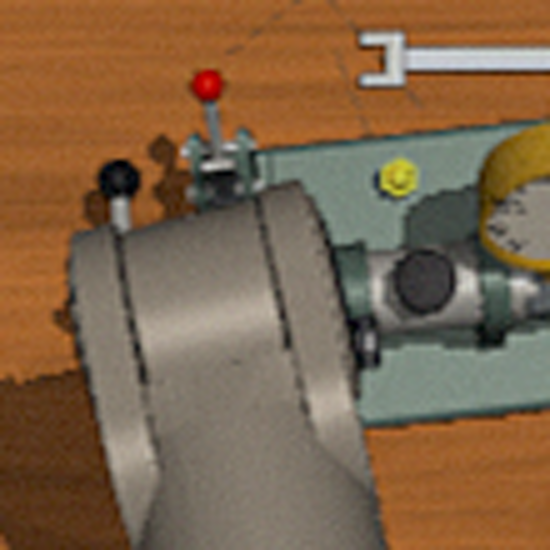

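The wheel stayed at about −0.495. Now I go over and down beyond the red ball.

Emit:
{"method": "drive_tool", "body": {"increments": "0.029 0.0055 0 0; 0.029 0.0055 0 0; 0.029 0.0055 0 0; 0.029 0.0055 0 0; 0.029 0.0055 0 0; 0.029 0.0055 0 0; 0.028 0.0055 0 0; 0 0 0 0; 0 0 -0.03 0; 0 0 -0.03 0; 0 0 0 0"}}

```text
t: 11.52
eef_pos: [0.6665, 0.0667, 0.2758]
tool_rot: [0.0, 0.999, 0.045, -0.005]
contact_force: [-0.5, -0.2, -1.5]
gripper_width: -0.0
```

```bash
python3 - <<'E'
from fit import *
fit({3:(145,337),1:(465,357),2:(333,490),0:(266,193)})
crop("side","s11.png",(200,120),(110,125),5)
print(bot.get_obs()['eef_pos'],bot.get_obs()['contact_force'])
E
```

```text
th [-0.48809141  0.1152882  -0.56372898] [ 0.24 -0.21 -0.23  0.12  0.11 -0.24 -0.13  0.32]
[0.6675493  0.0667185  0.27899701] [-0.029929   -0.06546195  0.66440228]
```

View pics/s11.png

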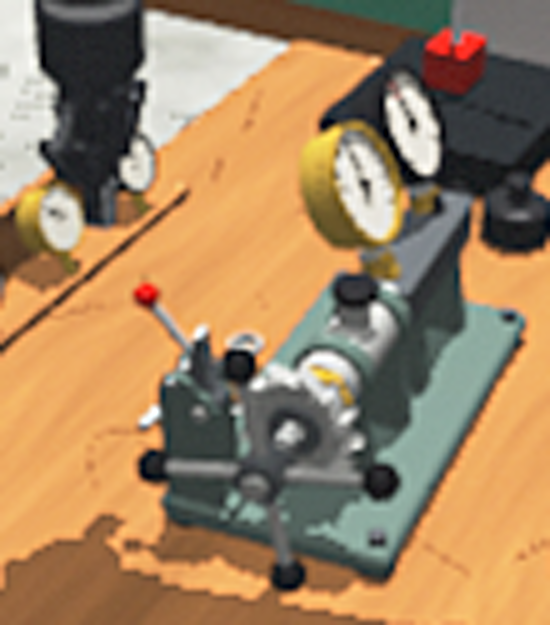

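Emit:
{"method": "drive_tool", "body": {"increments": "0 0 -0.025 0; 0 0 -0.025 0; 0 0 -0.017 0; 0 0 0 0; -0.005 -0.0005 0 0; -0.005 -0.0005 0 0; -0.005 -0.0005 0 0; -0.005 -0.0005 0 0; -0.005 -0.0005 0 0; -0.005 -0.0005 0 0; -0.005 -0.0005 0 0; -0.005 -0.0005 0 0"}}

```text
t: 12.57
eef_pos: [0.6293, 0.0618, 0.2155]
tool_rot: [0.0, 0.999, 0.044, 0.0]
contact_force: [0.4, 1.1, 0.3]
gripper_width: 0.002
```

```bash
python3 - <<'E'
from h import *
crop("side","s12.png",(200,120),(110,125),5)
print(bot.get_obs()['eef_pos'],bot.get_obs()['contact_force'])
E
```

```text
[0.62837618 0.061721   0.21533762] [-0.97051062 -0.72677703 -0.35354162]
```

View pics/s12.png

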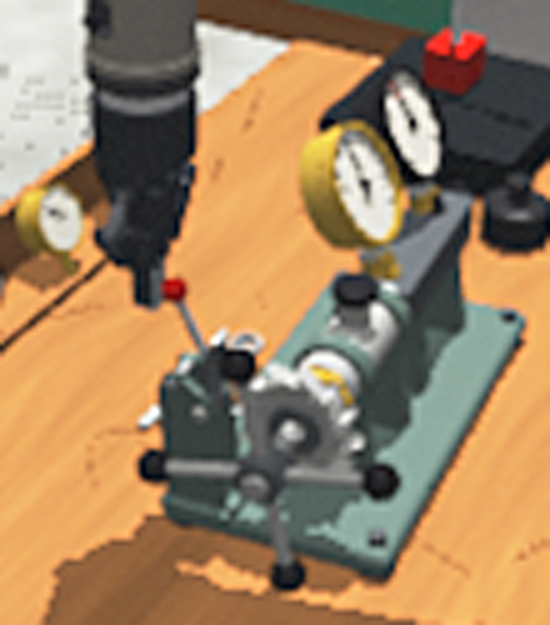

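Emit:
{"method": "drive_tool", "body": {"increments": "-0.004 -0.0004 0 0; -0.004 -0.0004 0 0; -0.004 -0.0004 0 0; -0.004 -0.0004 0 0; -0.004 -0.0004 0 0; -0.003 0 0 0; -0.003 0 0 0; 0 0 0 0; 0 0 0 0; 0 0 0 0; 0 0 0 0; 0 0 0 0"}}

```text
t: 13.62
eef_pos: [0.604, 0.0599, 0.2153]
tool_rot: [-0.0, 0.999, 0.044, 0.0]
contact_force: [0.6, 0.2, -0.0]
gripper_width: -0.0
```

```bash
python3 - <<'E'
from h import *
crop("side","s13.png",(200,120),(110,125),5)
print(bot.get_obs()['eef_pos'],bot.get_obs()['contact_force'])
E
```

```text
[0.60394493 0.05995752 0.21526224] [ 0.48590339  0.08103172 -0.08491804]
```

View pics/s13.png

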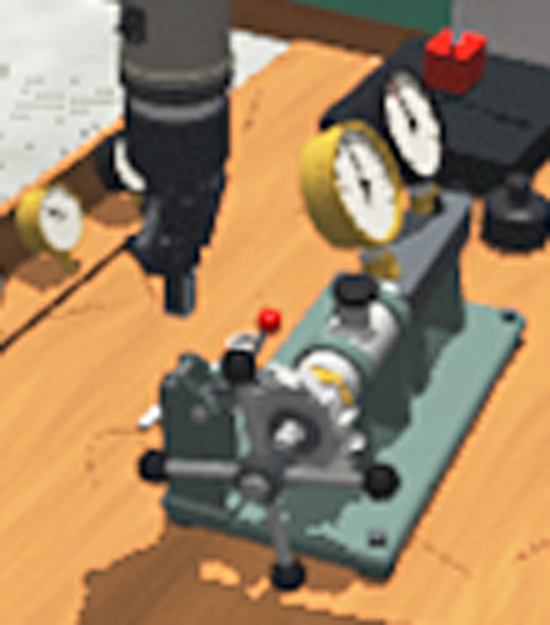

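The pawl fell home: the red ball is at (269,320), against (267,319) at the start. I retreat upward and clear of the view.

Emit:
{"method": "drive_tool", "body": {"increments": "0.01 0 0.02 0; 0 0 0.035 0; 0 0 0.04 0; 0 0 0.04 0; 0 0 0.04 0; 0.01 0.03 0 0; 0.01 0.035 0 0; 0.01 0.035 0 0; 0.01 0.035 0 0; 0 0.035 0 0; 0 0.03 0 0; 0 0 0 0"}}

```text
t: 14.67
eef_pos: [0.6511, 0.2688, 0.3893]
tool_rot: [-0.003, 0.999, 0.049, -0.001]
contact_force: [-1.1, 1.5, -0.1]
gripper_width: -0.001
```

Emit:
{"method": "drive_tool", "body": {"increments": "0 0.035 0 0; 0 0.035 0 0; 0 0.035 0 0; 0 0.035 0 0; 0 0 0 0; 0 0 0 0; 0 0 0 0; 0 0 0 0"}}

```text
t: 15.33
eef_pos: [0.6547, 0.3982, 0.3904]
tool_rot: [0.001, 0.999, 0.043, 0.0]
contact_force: [-1.1, -0.0, 0.3]
gripper_width: 0.002
```

```bash
python3 - <<'E'
from h import *
crop("side","s14.png",(210,165),(100,80),7);crop("top","t14.png",(180,160),(110,100),6);crop("top","t14f.png",(0,0),(512,384),1)
print(bot.get_obs()['eef_pos'],bot.get_obs()['contact_force'])
E
```

```text
[0.65457076 0.39830121 0.39075235] [ 0.19326324 -0.45181764 -0.86950785]
```

View pics/s14.png

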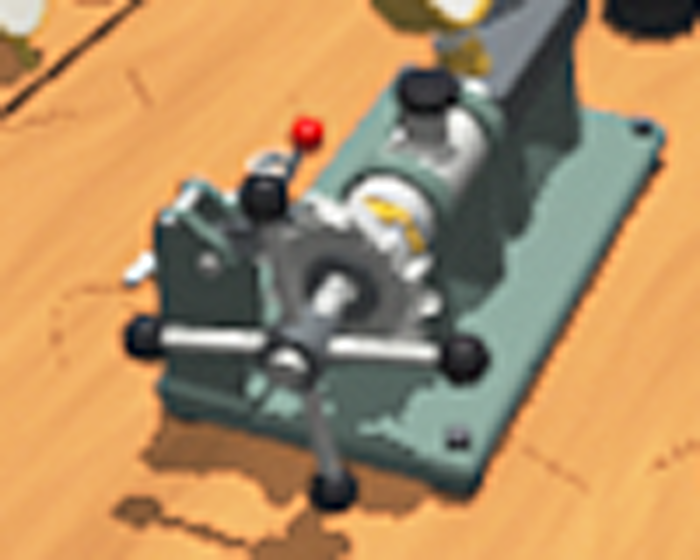

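View pics/t14.png

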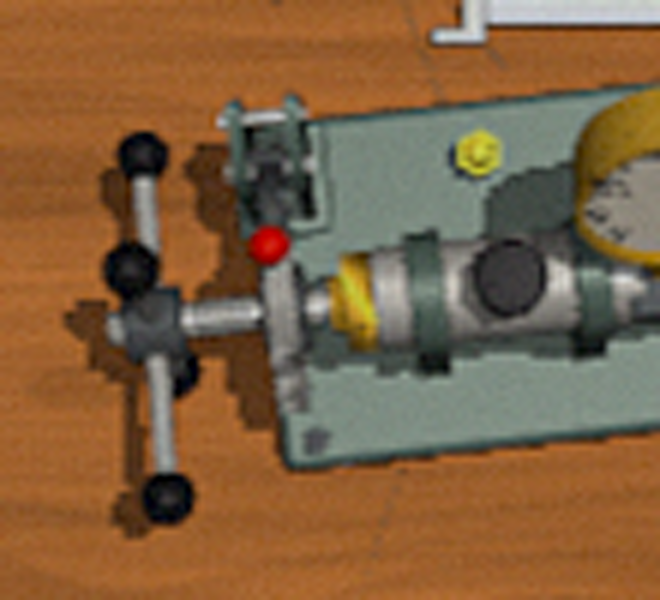

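View pics/t14f.png

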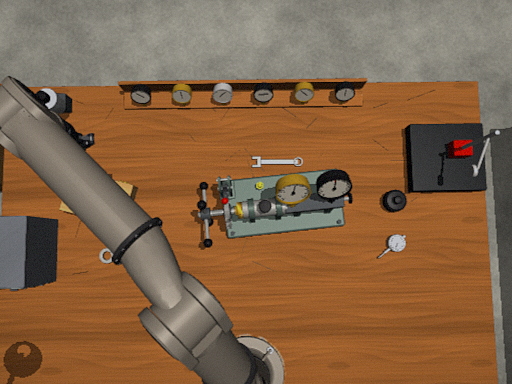

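```bash
python3 - <<'E'
from h import *
s={'r':S(308,133),0:S(265,194),3:S(145,336),1:S(465,358),2:S(333,490)}
t={k:S(*p,off=(180,160),k=6) for k,p in {'r':(270,245),0:(131,270),3:(143,156),1:(167,497)}.items()}
def f(v):
    e=[]
    for n,d in(("side",s),("top",t)):
        for k in d: e.append(proj(n,pawl(v,v[4]) if k=='r' else arm(v,v[3],k))-d[k])
    return np.concatenate(e)
r=least_squares(f,[.5,.1,0,-.4,.1]); print(r.x,np.round(r.fun,2))
v=np.load("v.npy")
g=least_squares(lambda p:f(np.r_[v[:3],p]),[-.4,.1]);print(g.x)
E
```

```text
[ 0.50761858  0.05116116  0.08981737 -0.48618392  0.01482743] [-0.23  0.48 -0.07  0.71  0.09  0.46 -0.33  0.52 -0.05  0.28  0.21 -0.12
  0.31 -0.04  0.34 -0.03  0.39  0.05]
[-0.48687327  0.01747571]
```

```bash
python3 -c "
from station import bot
print(bot.hand_in(), bot.get_obs()['t'])"
```

```text
the job is handed in; nothing more can be done
the job is handed in; nothing more can be done
```

The job is done and handed in, after about 15.4 s of the 56 s allowed. With the gripper shut, I pushed the red-balled pawl over until it rested on its stop. I then pushed the star handle back one notch and tipped the pawl back into the teeth. I pinched nothing and touched neither gauge.

- **Wheel:** The final two-view fit puts it at about −0.487, which is 0.037 short of bearing on the pawl at −0.524. I stopped short deliberately so as not to overshoot, and did not push it up against the tooth afterwards. The contact position had given −0.50 and the side-view fits −0.488 to −0.491.
- **Master gauge:** The needle was on the red mark by eye when I stopped pushing. I did not look at it again close up.
- **Pawl:** It reads about 0.015, so it is home behind the next tooth.
- **Bench:** In the last top view the spanner, adapter, test weight and dial indicator look unmoved. The arm hid most of the case and the ring gauges, so I could not check those, but the gripper passed well above bench height on that side.
- **Forces:** The highest reading I saw was about 4 N, while pushing the handle.

No check failed.

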